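Scan the spice refill, then bring its jar to the front of the carousel

ROBOT

A 7-joint arm with a two-finger parallel gripper is mounted at the origin on the work surface. World frame = base frame: x ahead of the robot, y to its left, z up, the work surface at z = 0. Lengths are in m, angles in rad, forces in N, time in s.
With the tool pointing down it reaches from about 0.425 to 0.925 m from the base axis. Payload 6.8 kg.
Tool frame: the origin (TCP) lies at the very end of the fingers, on their centre line; the grasp point (between the pads) lies 19 mm behind it; y points along the fingers, z is the direction in which the jaws open and shut, and the axes are right-handed (so a half turn about y gives the same grasp; the last joint's range is limited). The gripper opens to 85 mm and grips with 20 to 120 N. Pads are 22 mm wide; open, the fingers measure 114 mm over their backs; the gripper's body (76 mm by 85 mm) begins 54 mm behind the grasp point. The pads swing forward as they close: fully open they stand 13 mm farther back than shut.
Start: joints at [0.994, 0.477, 0.022, 1.555, -0.011, 1.109, -0.083], TCP at [0.305, -0.602, 0.231] pointing down, gripper open.
Joint ranges: [-2.96, 2.96], [-0.34, 2.1], [-1.41, 1.46], [0.24, 2.44], [-1.37, 4.51], [0.17, 1.92], [-2.96, 2.96]. Speed limits (rad/s): [2.39, 2.39, 3.14, 3.14, 3.14, 3.14, 3.14].

INTERFACE

Orientations are given as a unit quaternion [x, y, z, w].
In Python, from workcell import r gives the robot as it stands.
- The arm moves only by the tool step_arm, never from a script. Its argument "plan" is a list of rows, each an object with "offset": the shift along the tool's x, y, z in m, a list of three; "rot": the turn, a rotation vector about the tool's x, y, z in rad, a list of three; "grip": the opening, from 0 (shut) to 1 (fully open). A call has 1 to 10 rows; each row is the pose to reach, as a shift and turn from the pose measured when the call began, along the tool's axes at that moment; what a row does not reach only later rows make up. A row lasts 1/8 s, in which the tool goes at most 62.5 mm and 10.7 degrees, less where a joint would pass 70% of its speed; a pose out of reach is approached as far as the arm can. A call with a gripper value outside its range is refused whole. The fingers move at their own pace and stop on an object; "squeeze" is the grip in N (left out, the last holds). Time passes only in rows, so rows that repeat a pose let the fingers close. It gives the time, the measured TCP pose, the force and the opening at its end, in the units of the state.
- r.get_state(): the state, without advancing time (a new reading comes with each control period).
- r.get_image(name): name is "scene" or "top" or "wrist"; returns the picture (480x640x3 uint8, blue, green, red); there is no depth.
- r.camera_params(name): a dict with "fx", "fy", "cx", "cy" (pixels), "xyz" and "orientation" of the camera in the world. Camera axes: x right, y down, z forward; pixel columns grow to the right and rows downward; lengths in m; the calibration is good to about 2 mm. A picture is of the moment at which its call begins: read the wrist's pose just before it. camera_params takes no time and is no camera call; for the wrist camera it gives the pose at the moment of the call.
- r.sign_off(): hands the job in, once; it reports no verdict.
The state is a dict: "time_s": time; "joints": joint angles; "joint_vel": joint speeds; "joint_torque": joint torques, N m; "ee_pos": TCP position; "ee_rot": TCP orientation; "ft_force": force on the tool from outside, world axes, zero at the start; "ft_torque": the same for the moment, N m; "width": finger opening in m.
Only numpy, scipy, OpenCV 4.12 (cv2) and the standard library are available. Lean on these libraries where they do the work, as an engineer would, in place of code of your own. Each camera call takes 0.05 s, during which the arm holds its last target. There are 200 camera calls.

TASK

Book out the spice refill: pick the label reader up off its rubber mat, hold it steady for about two seconds with the window under its orange head squarely over the middle of the barcode label, about 7 cm above it, then lay the reader back flat on its mat and let go. Then grip the black knob of the spice carousel and turn it gently until the red-lidded jar stands right at the brass pointer on the base, and finish while still gripping the knob and holding the carousel still there, for its spring swings it back when let go. All jars stay standing in their pockets; do not drop the reader, and leave the can, mug and sauce bottle alone.

Things in the scene. Friction and masses are not known exactly. Their poses are not given: they have to be found in the camera images.
- reader: label reader lying on the mat, about 0.16 kg: grey bar handle 32 mm wide, 34 mm high, from 80 mm behind to 34 mm ahead of the origin, then an orange head 46 mm long, 50 wide, 34 high. Origin at the handle's underside (grip the handle here, across its width); x along it to the head, z up. It reads straight down (own -z) out of a window in the head's underside
- window (a point): the reading window in the underside of the reader's orange head, 57 mm ahead of the reader's origin along its x; same axes as the reader
- mat: black rubber mat, fixed to the table, 220 mm (x) by 110 mm (y), 4 mm thick; origin at the centre of its underside. The reader's place
- label (a point): centre of the white barcode label, 70 x 36 mm, on top of the refill carton, 61 mm above the table; x along the carton's length, z up. The carton is fixed, brown cardboard with one red end, 150 (x) x 100 (y) x 60 mm
- base: dark steel base disc of the spice carousel, fixed, 18 mm high, 236 mm across; origin on the turning axis at table height; -x points to its front, where a tongue with a brass pointer sticks out: the pointer lies 155 mm from the axis along -x, 16 mm above the table, and marks the carousel's front; z up
- carousel: wooden turntable, 248 mm across, rim 44 mm high, turning about the vertical axis through its origin (20 mm above the table; pocket floor 6 mm higher). Ten pockets 36 degrees apart, walls 44 to 50 mm high, 90 mm from the axis. Turns up to 1.9 rad either way from its start; a light spring (0.06 N m per rad) swings it back when let go. The frame turns with it; its x is the long direction of the knob
- knob (a point): middle of the black bar knob on a post at the carousel's axis, turning with the turntable: 56 mm long (along carousel x), 18 mm wide, 42 mm high, 191 mm above the table; it stands well above the jar lids (116 mm above the table). Grip it across the 18 mm from above
- jar_red: spice jar with a red lid, 48 mm across and 90 mm tall, loose in a turntable pocket; origin at the centre of its underside, z up; the only red lid, red label; 90 mm from the turning axis, starting 0.4 to 1.5 rad to either side of the pointer
- jar_green: spice jar with a green lid, 48 mm across and 90 mm tall, loose in a turntable pocket; origin at the centre of its underside, z up
- jar_blue: spice jar with a blue lid, 48 mm across and 90 mm tall, loose in a turntable pocket; origin at the centre of its underside, z up
- jar_white: spice jar with a white lid, 48 mm across and 90 mm tall, loose in a turntable pocket; origin at the centre of its underside, z up
- jar_black: spice jar with a black lid, 48 mm across and 90 mm tall, loose in a turntable pocket; origin at the centre of its underside, z up
- jar_grey: spice jar with a grey lid, 48 mm across and 90 mm tall, loose in a turntable pocket; origin at the centre of its underside, z up
- jar_yellow: spice jar with a yellow lid, 48 mm across and 90 mm tall, loose in a turntable pocket; origin at the centre of its underside, z up
- can: bystander: food can with a blue label, 74 mm across, 105 mm tall; origin at its underside
- cup: bystander: blue mug, 80 mm across, 90 mm tall; origin at its underside
- sauce: bystander: green glass sauce bottle, 60 mm across, 200 mm tall; origin at its underside
Things that resemble listed ones, but are neither listed nor needed, are in the scene too. What is shaped like the jar_yellow but pink is not meant.

How it is judged:
By the outcome, as a careful person would: the job done as asked, in the order asked, and still so for the second after the job is handed in, while the arm keeps its last pose, push and grip.
It also fails if it takes over 72 s, if anything falls off the work surface, if the arm or the gripper's body presses on something with over 40 N, if the wrist force passes 120 N, or if a joint passes its speed limit or range.

## Working session

There is one attempt and no reset: what is moved stays moved. The work goes in short steps, Python scripts to look and compute and a tool call to move; the robot and the scene stay as the last step left them, time stands still between calls to the robot, and variables do not carry over. Pictures are saved under pics/ and viewed, about 8 in all and at most 12, crops included, and the job is handed in when it is done.

Besides the shell and the picture viewer there is one more tool, called after "Request:" in YAML: its name, and indented under it one key for each argument. step_arm: Moves the arm, as the interface text tells. Its arguments: {"type":"object","properties":{"plan":{"type":"array"},"squeeze":{"type":"number"}},"required":["plan"]}

```bash
mkdir -p pics; ls; python3 - <<'E'
from workcell import r
import cv2,json
s=r.get_state(); print({k:s[k] for k in('time_s','ee_pos','ee_rot','width','ft_force')})
for n in('scene','top'):
    cv2.imwrite(f'pics/{n}0.png',r.get_image(n)); print(n,r.camera_params(n))
E
```

```text
pics
{'time_s': 0.0, 'ee_pos': array([ 0.30470376, -0.60163411,  0.23030977]), 'ee_rot': array([-0.16445615,  0.68839088, -0.68713844,  0.16405164]), 'width': 0.08532035784474976, 'ft_force': array([0.18656136, 0.23147763, 0.07633431])}
scene {'fx': 624.0638343469957, 'fy': 624.0638343469957, 'cx': 312.13035762427825, 'cy': 246.0373543501973, 'xyz': array([ 1.25049012, -0.75465171,  0.90224285]), 'orientation': array([ 0.84355146,  0.3169708 , -0.15014751, -0.40670158])}
top {'fx': 608.0912888136579, 'fy': 608.0912888136579, 'cx': 317.5154427359047, 'cy': 242.37317117128012, 'xyz': array([ 0.34814482, -0.00192447,  1.46042179]), 'orientation': array([ 0.71434671, -0.69411267,  0.06889886, -0.05629682])}
```

View pics/top0.png

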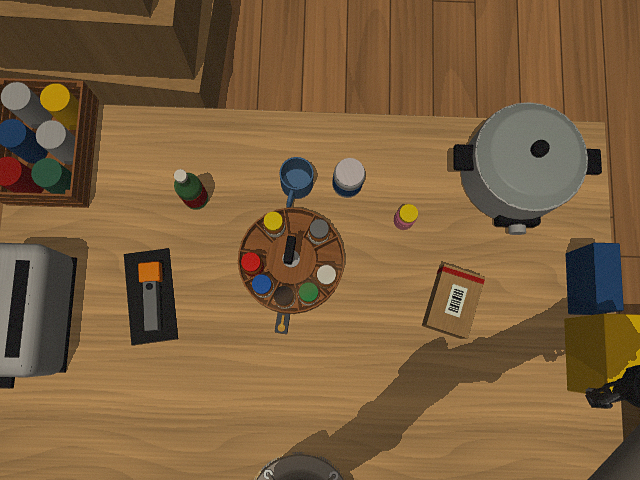

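View pics/scene0.png

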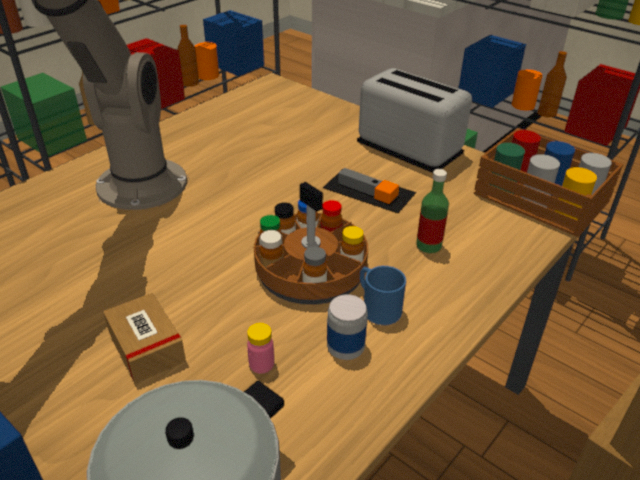

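The top view shows the reader at (150,290) on the mat at (151,297), the label at (456,301), the carousel axis near (291,260), the red jar at (251,262) and the pointer at (282,327). There is only one red-lidded jar in the carousel; the other red lid, at (14,175), is in the crate. There is only one reader.

```bash
cat > h.py <<'E'
import numpy as np,cv2
from scipy.spatial.transform import Rotation as R
def ray(cp,px,z):
    px=np.atleast_2d(np.asarray(px,float))
    d=np.c_[(px[:,0]-cp['cx'])/cp['fx'],(px[:,1]-cp['cy'])/cp['fy'],np.ones(len(px))]
    d=R.from_quat(cp['orientation']).apply(d); o=np.asarray(cp['xyz'])
    return o+d*((z-o[2])/d[:,2])[:,None]
def proj(cp,P):
    q=R.from_quat(cp['orientation']).inv().apply(np.atleast_2d(P)-cp['xyz'])
    return np.c_[q[:,0]/q[:,2]*cp['fx']+cp['cx'],q[:,1]/q[:,2]*cp['fy']+cp['cy']]
def mask(im,lo,hi,box):
    h=cv2.cvtColor(im,cv2.COLOR_BGR2HSV); m=cv2.inRange(h,np.array(lo),np.array(hi))
    k=np.zeros_like(m);x0,y0,x1,y1=box;k[y0:y1,x0:x1]=m[y0:y1,x0:x1]
    n,l,st,c=cv2.connectedComponentsWithStats(k)
    i=1+np.argmax(st[1:,4]); return (l==i).astype(np.uint8)
def blob(im,lo,hi,box):
    m=mask(im,lo,hi,box); c=max(cv2.findContours(m,0,2)[0],key=cv2.contourArea)
    ys,xs=np.nonzero(m); return np.array([xs.mean(),ys.mean()]),cv2.minAreaRect(c),len(xs)
E
python3 - <<'E'
from workcell import r
import cv2,numpy as np
from h import *
im=cv2.imread('pics/top0.png');cp=r.camera_params('top')
for n,lo,hi,box,z in[('head',(5,180,120),(20,255,255),(110,240,190,350),.038),('handle',(0,0,60),(180,90,160),(135,280,165,335),.038),
 ('mat',(0,0,0),(180,255,45),(110,235,190,355),.004),('label',(0,0,150),(180,60,255),(420,250,500,345),.061),
 ('redjar',(0,190,90),(4,255,255),(235,240,270,280),.116),('knob',(0,0,0),(180,255,40),(278,228,305,268),.212),('brass',(15,120,100),(35,255,255),(272,315,292,336),.016)]:
    c,rect,a=blob(im,lo,hi,box); b=cv2.boxPoints(rect); w=ray(cp,b,z)
    print(n,c.round(1),a,'cent',ray(cp,c,z)[0].round(4),'rectc',ray(cp,rect[0],z)[0].round(4),'edges',(w[1]-w[0])[:2].round(4),(w[2]-w[1])[:2].round(4))
crops=[im[235:355,110:210],im[205:325,236:346],im[250:345,420:500]]
cv2.imwrite('pics/c1.png',np.hstack([cv2.resize(c,(266,300),interpolation=2) for c in crops]))
s=r.get_state();print(R.from_quat(s['ee_rot']).as_matrix().round(3)); print({k:v for k,v in r.camera_params('wrist').items()})
E
```

```text
head [148.5 271.4] 387 cent [0.5222 0.3702 0.038 ] rectc [0.5223 0.3703 0.038 ] edges [ 0.0049 -0.0479] [-0.0436 -0.0063]
handle [149.8 307. ] 612 cent [0.4391 0.3609 0.038 ] rectc [0.4427 0.3613 0.038 ] edges [ 0.0022 -0.0308] [-0.113  -0.0128]
mat [150.5 297.9] 3038 cent [0.4631 0.3695 0.004 ] rectc [0.4676 0.3708 0.004 ] edges [ 0.0146 -0.111 ] [-0.2187 -0.0365]
label [455.7 300.3] 308 cent [ 0.4731 -0.3464  0.061 ] rectc [ 0.4733 -0.3463  0.061 ] edges [ 0.0675 -0.0203] [-0.0092 -0.0348]
redjar [250.1 261.4] 275 cent [0.5416 0.1264 0.116 ] rectc [0.5421 0.126  0.116 ] edges [ 0.0302 -0.0275] [-0.0274 -0.0291]
knob [289.4 249.4] 246 cent [0.5556 0.0368 0.212 ] rectc [0.5555 0.0371 0.212 ] edges [ 0.0578 -0.0066] [-0.0024 -0.0194]
brass [281.  326.7] 177 cent [0.4033 0.0562 0.016 ] rectc [0.4073 0.0552 0.016 ] edges [ 0.0013 -0.0448] [-0.0467 -0.0016]
[[-0.892 -0.001  0.452]
 [-0.452  0.001 -0.892]
 [ 0.    -1.    -0.002]]
{'fx': 380.93212946949404, 'fy': 380.93212946949404, 'cx': 316.5568670874681, 'cy': 239.7802576511434, 'xyz': array([ 0.37573337, -0.56651242,  0.3722991 ]), 'orientation': array([ 0.84142801, -0.51661114, -0.08311909,  0.13491869])}
```

View pics/c1.png

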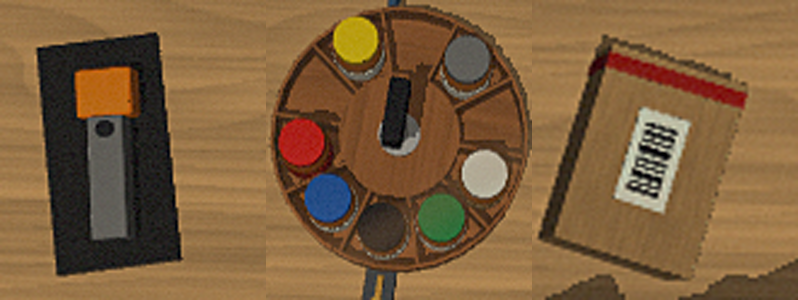

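The enlarged crop shows the single reader on the mat, the carton label, and one red lid at the left of the carousel, two pockets from yellow and next to blue. I'll move over the reader next.

```bash
cat >> h.py <<'E'
def tool(a):
    z=np.array([np.cos(a),np.sin(a),0]);y=np.array([0,0,-1.]);return R.from_matrix(np.c_[np.cross(y,z),y,z])
def go(s,pos,a):
    "offset, rotvec in the present tool frame for TCP pos with jaw angle a, pointing down"
    T=R.from_quat(s['ee_rot']); print('off',T.inv().apply(np.array(pos)-s['ee_pos']).round(4),'rot',(T.inv()*tool(a)).as_rotvec().round(4))
E
python3 - <<'E'
from workcell import r
from h import *
s=r.get_state()
go(s,[.45,-.15,.36],-1.3); go(s,[.4657,.3638,.2],-1.458)
# carousel centre by rim edge
im=cv2.imread('pics/top0.png');cp=r.camera_params('top')
m=mask(im,(3,60,40),(14,255,180),(230,200,352,320)); c=max(cv2.findContours(m,0,2)[0],key=cv2.contourArea)
(e,ax,an)=cv2.fitEllipse(cv2.convexHull(c)); print(e,ax,ray(cp,e,.064))
E
```

```text
off [-0.3337 -0.1291 -0.3376] rot [0.0016 0.198  0.0003]
off [-0.5798  0.0316 -0.7886] rot [0.0016 0.356  0.0004]
(290.7584228515625, 259.8758544921875) (106.00465393066406, 106.77355194091797) [[0.55558313 0.03741669 0.064     ]]
```

Request:
step_arm:
  plan:
    - {"offset": [-0.03,-0.02,-0.03],"rot": [0,0.03,0],"grip": 1}
    - {"offset": [-0.07,-0.04,-0.065],"rot": [0,0.06,0],"grip": 1}
    - {"offset": [-0.11,-0.06,-0.105],"rot": [0,0.09,0],"grip": 1}
    - {"offset": [-0.15,-0.08,-0.145],"rot": [0,0.12,0],"grip": 1}
    - {"offset": [-0.19,-0.1,-0.185],"rot": [0,0.15,0],"grip": 1}
    - {"offset": [-0.23,-0.115,-0.225],"rot": [0,0.17,0],"grip": 1}
    - {"offset": [-0.27,-0.13,-0.265],"rot": [0,0.19,0],"grip": 1}
    - {"offset": [-0.31,-0.13,-0.31],"rot": [0,0.2,0],"grip": 1}
    - {"offset": [-0.335,-0.13,-0.35],"rot": [0,0.22,0],"grip": 1}
    - {"offset": [-0.36,-0.13,-0.39],"rot": [0,0.24,0],"grip": 1}

```text
time_s: 1.35
ee_pos: [0.4495, -0.0895, 0.3608]
ee_rot: [-0.081, 0.703, -0.702, 0.08]
ft_force: [1.0, 0.1, -0.3]
width: 0.085
```

```bash
python3 - <<'E'
from workcell import r
from h import *
s=r.get_state(); print(s['ee_pos'],s['joints'].round(2))
go(s,[.46,.2,.36],-1.4); go(s,[.4657,.3638,.18],-1.458)
E
```

```text
[ 0.44952017 -0.08954875  0.36076964] [ 0.36  0.02 -0.3   1.85  0.01  1.27 -1.29]
off [-0.0758  0.0011 -0.2796] rot [0.0016 0.0579 0.001 ]
off [-0.1187  0.1814 -0.4376] rot [0.0015 0.1159 0.001 ]
```

Request:
step_arm:
  plan:
    - {"offset": [-0.015,0,-0.05],"rot": [0,0.01,0],"grip": 1}
    - {"offset": [-0.03,0,-0.11],"rot": [0,0.02,0],"grip": 1}
    - {"offset": [-0.045,0,-0.165],"rot": [0,0.04,0],"grip": 1}
    - {"offset": [-0.06,0,-0.22],"rot": [0,0.05,0],"grip": 1}
    - {"offset": [-0.075,0,-0.275],"rot": [0,0.06,0],"grip": 1}
    - {"offset": [-0.09,0.03,-0.325],"rot": [0,0.08,0],"grip": 1}
    - {"offset": [-0.1,0.07,-0.37],"rot": [0,0.1,0],"grip": 1}
    - {"offset": [-0.11,0.11,-0.405],"rot": [0,0.116,0],"grip": 1}
    - {"offset": [-0.119,0.15,-0.43],"rot": [0,0.116,0],"grip": 1}
    - {"offset": [-0.119,0.18,-0.438],"rot": [0,0.116,0],"grip": 1}

```text
time_s: 2.6
ee_pos: [0.4648, 0.3656, 0.179]
ee_rot: [-0.042, 0.706, -0.706, 0.039]
ft_force: [-0.4, -0.2, 0.6]
width: 0.0851
```

```bash
cat >> h.py <<'E'
def wr(r):
    cp=r.camera_params('wrist'); im=r.get_image('wrist'); return cp,im
E
python3 - <<'E'
from workcell import r
from h import *
s=r.get_state(); print(s['ee_pos'],s['joints'].round(2),s['joint_vel'].round(2).max())
cp,im=wr(r); cv2.imwrite('pics/w1.png',im)
print(proj(cp,[[.4657,.3638,.038],[.5223,.3703,.038],[.4676,.3708,.004]]))
for n,lo,hi,z in[('head',(5,180,120),(20,255,255),.038),('handle',(0,0,60),(180,90,160),.038)]:
    c,rect,a=blob(im,lo,hi,(0,0,640,480)); b=cv2.boxPoints(rect); w=ray(cp,b,z)
    print(n,c.round(1),a,ray(cp,c,z)[0].round(4),'rectc',ray(cp,rect[0],z)[0].round(4),'edges',(w[1]-w[0])[:2].round(4),(w[2]-w[1])[:2].round(4))
go(s,[.4657,.3638,.010],-1.458)
E
```

```text
[0.46483444 0.36564964 0.17898794] [-0.31  0.46 -0.61  1.78  0.31  1.   -2.49] 0.28
[[317.86400742 221.64041052]
 [318.03287129 145.62435184]
 [309.84009346 207.80384516]]
head [317.8 143.9] 4215 [0.5235 0.3706 0.038 ] rectc [0.523  0.3708 0.038 ] edges [ 0.0054 -0.0468] [-0.0438 -0.0064]
handle [ 40.2 235.9] 27763 [0.4293 0.5774 0.038 ] rectc [0.4294 0.5726 0.038 ] edges [ 0.0072 -0.0619] [-0.3203  0.0217]
off [-0.0012  0.169   0.0022] rot [0.0014 0.0019 0.0034]
```

View pics/w1.png

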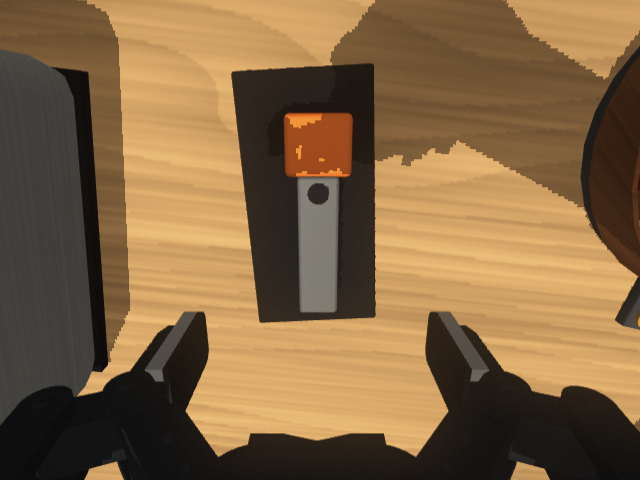

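Viewed 4 pictures. The wrist view shows the head at (318,145) and the handle from x 300 to 337, straight in line and agreeing with the top view within 1 mm. Descending.

Request:
step_arm:
  plan:
    - {"offset": [0,0.02,0.001],"rot": [0,0,0],"grip": 1}
    - {"offset": [-0.001,0.05,0.002],"rot": [0,0,0],"grip": 1}
    - {"offset": [-0.001,0.08,0.002],"rot": [0,0.002,0.003],"grip": 1}
    - {"offset": [-0.001,0.11,0.002],"rot": [0,0.002,0.003],"grip": 1}
    - {"offset": [-0.001,0.135,0.002],"rot": [0.001,0.002,0.003],"grip": 1}
    - {"offset": [-0.001,0.152,0.002],"rot": [0.001,0.002,0.003],"grip": 1}
    - {"offset": [-0.001,0.162,0.002],"rot": [0.001,0.002,0.003],"grip": 1}
    - {"offset": [-0.001,0.168,0.002],"rot": [0.001,0.002,0.003],"grip": 1}
    - {"offset": [-0.001,0.169,0.002],"rot": [0.001,0.002,0.003],"grip": 1}
    - {"offset": [-0.001,0.169,0.002],"rot": [0.001,0.002,0.003],"grip": 1}

```text
time_s: 3.9
ee_pos: [0.4631, 0.3625, 0.0069]
ee_rot: [0.042, -0.705, 0.707, -0.039]
ft_force: [-0.1, 0.5, 0.6]
width: 0.0858
```

Request:
step_arm:
  plan:
    - {"offset": [0,0,0],"rot": [0,0,0],"grip": 0.3}
    - {"offset": [0,0,0],"rot": [0,0,0],"grip": 0.2}
    - {"offset": [0,0,0],"rot": [0,0,0],"grip": 0.1}
    - {"offset": [0,0,0],"rot": [0,0,0],"grip": 0}
    - {"offset": [0,0,0],"rot": [0,0,0],"grip": 0}
    - {"offset": [0,0,0],"rot": [0,0,0],"grip": 0}
    - {"offset": [0,0,0],"rot": [0,0,0],"grip": 0}
    - {"offset": [0,0,0],"rot": [0,0,0],"grip": 0}
  squeeze: 50

```text
time_s: 4.9
ee_pos: [0.4633, 0.3628, 0.0073]
ee_rot: [0.041, -0.705, 0.706, -0.039]
ft_force: [-0.7, 0.7, 5.7]
width: 0.0311
```

```bash
python3 - <<'E'
from workcell import r
from h import *
s=r.get_state(); print(s['time_s'],s['ee_pos'],s['joints'].round(2),s['width'],s['ft_force'].round(1))
E
```

```text
4.9 [0.46330184 0.36282587 0.00729553] [-0.4   0.68 -0.49  1.88  0.48  0.7  -2.63] 0.031070411082972257 [-0.7  0.7  5.7]
```

Request:
step_arm:
  plan:
    - {"offset": [0,-0.005,0],"rot": [0,0,0],"grip": 0}
    - {"offset": [0,-0.015,0],"rot": [0,0,0],"grip": 0}
    - {"offset": [0,-0.035,0],"rot": [0,0,0],"grip": 0}
    - {"offset": [0,-0.06,0],"rot": [0,0,0],"grip": 0}
    - {"offset": [0,-0.09,0],"rot": [0,0,0],"grip": 0}
    - {"offset": [0,-0.12,0],"rot": [0,0,0],"grip": 0}
    - {"offset": [0,-0.15,0],"rot": [0,0,0],"grip": 0}
    - {"offset": [0,-0.17,0],"rot": [0,0,0],"grip": 0}
    - {"offset": [0,-0.18,0],"rot": [0,0,0],"grip": 0}
    - {"offset": [0,-0.18,0],"rot": [0,0,0],"grip": 0}

```text
time_s: 6.15
ee_pos: [0.464, 0.3631, 0.1876]
ee_rot: [0.041, -0.706, 0.706, -0.039]
ft_force: [-0.4, -0.6, -1.8]
width: 0.0313
```

```bash
python3 - <<'E'
from workcell import r
from h import *
s=r.get_state(); cp,im=wr(r); cv2.imwrite('pics/w2.png',im)
T=R.from_quat(s['ee_rot']); print(s['ee_pos'],T.as_matrix().round(4),s['width'],s['joints'].round(2))
zt=s['ee_pos'][2]+.0307   # top of the reader: 0.038 - 0.0073
c,rect,a=blob(im,(5,150,80),(20,255,255),(200,60,450,330)); b=cv2.boxPoints(rect); w=ray(cp,b,zt)
print('head',c,a,'in tool',T.inv().apply(ray(cp,rect[0],zt)-s['ee_pos']).round(4),'edges',T.inv().apply(np.diff(w,axis=0)).round(4))
a=-1.863; w=np.array([.4733,-.3463])-.060*np.array([np.cos(-.292),np.sin(-.292)])
print(w); go(s,[.46,.1,.36],-1.6); go(s,[.46,-.1,.36],-1.7); go(s,[*w,.25],a)
E
```

```text
[0.46404469 0.36314624 0.18761547] [[-0.9936 -0.0031  0.113 ]
 [-0.113  -0.0013 -0.9936]
 [ 0.0032 -1.      0.001 ]] 0.031345146880936856 [-0.3   0.45 -0.61  1.78  0.3   1.01 -2.49]
head [316.10066    177.26339231] 24697 in tool [[-0.0617 -0.0309  0.0008]] edges [[-0.      0.      0.0472]
 [ 0.0442  0.0001  0.0032]
 [-0.     -0.0001 -0.0535]]
[ 0.4158398  -0.32902791]
off [ 0.0343 -0.172   0.2612] rot [-0.0012  0.1425  0.0032]
off [ 0.0569 -0.1718  0.4599] rot [-0.0014  0.2425  0.0031]
off [ 0.1263 -0.0613  0.6823] rot [-0.0016  0.4055  0.003 ]
```

View pics/w2.png

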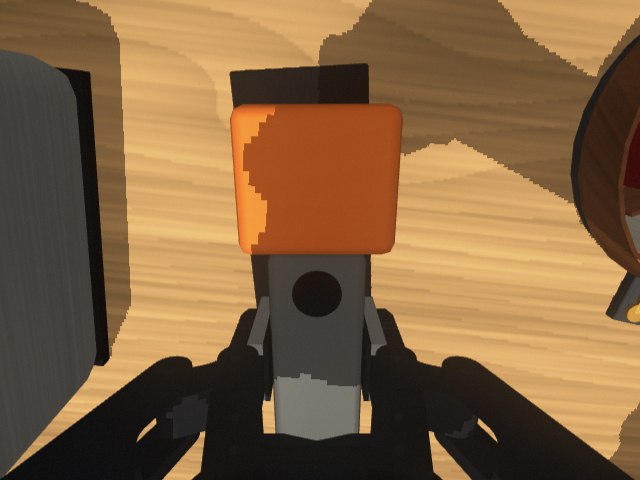

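Gripped reader (5 viewed): head corners at about (231,104), (402,104), (395,253), (240,253). I'll check its tilt from those corners.

```bash
python3 - <<'E'
from workcell import r
from h import *
s=r.get_state(); cp=r.camera_params('wrist'); T=R.from_quat(s['ee_rot'])
print(T.inv().apply(ray(cp,[[231,104],[402,104],[395,253],[240,253]],s['ee_pos'][2]+.0307)-s['ee_pos']).round(4))
# pitch fit: PnP on head top corners
obj=np.array([[.080,.025,.034],[.080,-.025,.034],[.034,-.025,.034],[.034,.025,.034]])
K=np.array([[cp['fx'],0,cp['cx']],[0,cp['fy'],cp['cy']],[0,0,1]])
ok,rv,tv=cv2.solvePnP(obj,np.array([[231,104],[402,104],[395,253],[240,253]],float),K,None)
Rc=R.from_quat(cp['orientation']); print((Rc*R.from_rotvec(rv.ravel())).as_matrix().round(3), Rc.apply(tv.ravel())+cp['xyz'])
print('predicted level',proj(cp,s['ee_pos']+T.apply([[-x-.003,-.0307,z] for x in(.08,.034) for z in(-.025,.025)])).round(0))
E
```

```text
[[-0.0822 -0.0311 -0.0225]
 [-0.0822 -0.031   0.0243]
 [-0.0386 -0.0308  0.0253]
 [-0.0386 -0.0309 -0.0228]]
[[ 0.992 -0.117  0.048]
 [ 0.117  0.993  0.014]
 [-0.05  -0.008  0.999]] [0.46489038 0.36139507 0.17991461]
predicted level [[222. 101.]
 [404. 101.]
 [233. 258.]
 [394. 258.]]
```

```bash
cat > tilt.py <<'E'
from workcell import r
from h import *
import sys
s=r.get_state(); cp,im=wr(r); cv2.imwrite(sys.argv[1],im); T=R.from_quat(s['ee_rot'])
m=mask(im,(3,150,60),(20,255,255),(200,60,450,330))
rows=np.nonzero(m.any(1))[0]; y0,y1=rows[0],rows[-1]; print('rows',y0,y1)
ys=np.arange(y0+25,y1-24); L=np.array([np.nonzero(m[y])[0][0] for y in ys]); Rt=np.array([np.nonzero(m[y])[0][-1]+1 for y in ys])
l=np.polyfit(ys,L,1); rr=np.polyfit(ys,Rt,1)
def corners(ya,yb): return np.array([[np.polyval(l,ya),ya],[np.polyval(rr,ya),ya],[np.polyval(rr,yb),yb],[np.polyval(l,yb),yb]])
img=corners(y0,y1+1); print(img.round(1).tolist())
obj=np.array([[.080,.025,.034],[.080,-.025,.034],[.034,-.025,.034],[.034,.025,.034]])
K=np.array([[cp['fx'],0,cp['cx']],[0,cp['fy'],cp['cy']],[0,0,1]])
ok,rv,tv=cv2.solvePnP(obj,img,K,None); Rc=R.from_quat(cp['orientation'])
Rw=Rc*R.from_rotvec(rv.ravel()); p=Rc.apply(tv.ravel())+cp['xyz']; M=Rw.as_matrix()
print('axes',M.round(3).tolist(),'origin',p.round(4),'window',(p+M[:,0]*.057).round(4),'tcp',s['ee_pos'].round(4))
print('level-plane cast head centre',ray(cp,img.mean(0),s['ee_pos'][2]+.0307).round(4))
print('top widths',np.diff(ray(cp,img,s['ee_pos'][2]+.0307),axis=0).round(4).tolist())
E
python3 tilt.py pics/w3.png
```

```text
rows 103 254
[[228.6, 103.0], [404.1, 103.0], [394.0, 255.0], [239.5, 255.0]]
axes [[0.993, -0.115, 0.006], [0.115, 0.993, 0.007], [-0.007, -0.006, 1.0]] origin [0.4663 0.3618 0.1797] window [0.5229 0.3684 0.1793] tcp [0.4637 0.3628 0.1868]
level-plane cast head centre [[0.5252 0.3689 0.2175]]
top widths [[0.0055, -0.0478, -0.0], [-0.0442, -0.0052, 0.0], [-0.0054, 0.0477, 0.0]]
```

Reader is level; the window is 60 mm ahead of the TCP. Carrying it high over to the label.

Request:
step_arm:
  plan:
    - {"offset": [0.002,-0.03,0.01],"rot": [0,0.01,0],"grip": 0}
    - {"offset": [0.005,-0.07,0.03],"rot": [0,0.025,0],"grip": 0}
    - {"offset": [0.01,-0.11,0.06],"rot": [0,0.04,0],"grip": 0}
    - {"offset": [0.015,-0.145,0.1],"rot": [0,0.06,0],"grip": 0}
    - {"offset": [0.02,-0.165,0.145],"rot": [0,0.08,0],"grip": 0}
    - {"offset": [0.026,-0.172,0.19],"rot": [0,0.1,0],"grip": 0}
    - {"offset": [0.031,-0.172,0.235],"rot": [0,0.125,0],"grip": 0}
    - {"offset": [0.036,-0.172,0.28],"rot": [0,0.15,0],"grip": 0}
    - {"offset": [0.041,-0.172,0.32],"rot": [0,0.17,0],"grip": 0}
    - {"offset": [0.045,-0.172,0.355],"rot": [0,0.19,0],"grip": 0}

```text
time_s: 7.5
ee_pos: [0.4592, 0.0034, 0.3582]
ee_rot: [-0.025, -0.705, 0.708, 0.03]
ft_force: [0.8, 0.7, -1.6]
width: 0.0317
```

```bash
python3 - <<'E'
from workcell import r
from h import *
s=r.get_state(); print(s['ee_pos'],s['joints'].round(2))
go(s,[.4158,-.3290,.22],-1.863)
E
```

```text
[0.45917645 0.0034464  0.35820152] [ 0.27  0.04 -0.42  1.84  0.02  1.27 -1.81]
off [0.0164 0.1395 0.3343] rot [-0.0042  0.214   0.0063]
```

Request:
step_arm:
  plan:
    - {"offset": [0.001,0,0.03],"rot": [0,0.02,0],"grip": 0}
    - {"offset": [0.003,0,0.075],"rot": [0,0.05,0],"grip": 0}
    - {"offset": [0.006,0,0.12],"rot": [0,0.075,0.002],"grip": 0}
    - {"offset": [0.008,0,0.165],"rot": [0,0.1,0.003],"grip": 0}
    - {"offset": [0.01,0.01,0.21],"rot": [-0.002,0.13,0.004],"grip": 0}
    - {"offset": [0.012,0.03,0.25],"rot": [-0.002,0.155,0.005],"grip": 0}
    - {"offset": [0.014,0.06,0.285],"rot": [-0.003,0.18,0.006],"grip": 0}
    - {"offset": [0.015,0.09,0.31],"rot": [-0.004,0.2,0.006],"grip": 0}
    - {"offset": [0.016,0.12,0.328],"rot": [-0.004,0.214,0.006],"grip": 0}
    - {"offset": [0.016,0.14,0.334],"rot": [-0.004,0.214,0.006],"grip": 0}

```text
time_s: 8.75
ee_pos: [0.4145, -0.3293, 0.2166]
ee_rot: [0.102, 0.7, -0.699, -0.105]
ft_force: [0.6, 0.4, -1.7]
width: 0.031
```

```bash
python3 tilt.py pics/w4.png; python3 - <<'E'
from workcell import r
from h import *
s=r.get_state(); print(s['ee_pos'],s['joints'].round(2))
go(s,[.4158,-.3290,.135],-1.863)
E
```

```text
rows 100 255
[[228.2, 100.0], [404.0, 100.0], [394.1, 256.0], [239.3, 256.0]]
axes [[0.957, 0.287, 0.043], [-0.287, 0.958, -0.008], [-0.043, -0.005, 0.999]] origin [ 0.4163 -0.3313  0.2127] window [ 0.4708 -0.3477  0.2103] tcp [ 0.4145 -0.3293  0.2166]
level-plane cast head centre [[ 0.474  -0.3485  0.2473]]
top widths [[-0.0139, -0.046, 0.0], [-0.0437, 0.013, 0.0], [0.0139, 0.0461, 0.0]]
[ 0.41346147 -0.32888671  0.21445434] [ 0.63  0.26 -0.09  1.91  0.03  0.98 -1.34]
off [-0.0029  0.0794 -0.0005] rot [ 0.0012 -0.0017  0.0074]
```

View pics/w4.png

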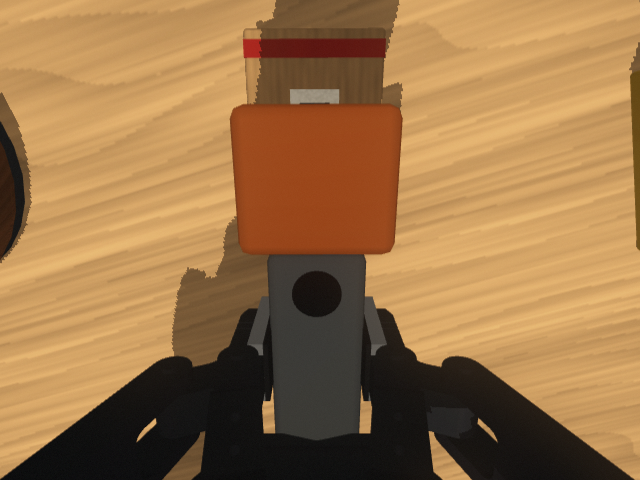

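Picture 6: the reader is unchanged in the grip; the carton's red end is at y 28-57 and the label's far edge runs from (290,89) to (340,89). I'll cross-check the label position from this and descend.

```bash
python3 - <<'E'
from workcell import r
from h import *
im=cv2.imread('pics/w4.png'); s=r.get_state(); cp=r.camera_params('wrist')
m=mask(im,(0,0,110),(180,60,255),(270,80,360,103)); ys,xs=np.nonzero(m); print(xs.min(),xs.max()+1,ys.min())
e=ray(cp,[[xs.min(),ys.min()],[xs.max()+1,ys.min()]],.061); print(e); d=np.array([np.cos(-.292),np.sin(-.292),0]); print('label from far edge',e.mean(0)-.035*d)
e=ray(cp,[[244,28.5],[385,28.5]],.060); print('from carton end',e, e.mean(0)-.075*d)
E
```

```text
290 339 89
[[ 0.5107866  -0.3395309   0.061     ]
 [ 0.50058326 -0.37332168  0.061     ]]
label from far edge [ 0.47216648 -0.34635091  0.061     ]
from carton end [[ 0.55700517 -0.32115539  0.06      ]
 [ 0.52887215 -0.41432465  0.06      ]] [ 0.47111341 -0.34614991  0.06      ]
```

Request:
step_arm:
  plan:
    - {"offset": [0,0.01,0],"rot": [0,0,0],"grip": 0}
    - {"offset": [-0.001,0.025,0],"rot": [0,0,0.002],"grip": 0}
    - {"offset": [-0.002,0.04,0],"rot": [0,0,0.004],"grip": 0}
    - {"offset": [-0.003,0.055,0],"rot": [0.001,-0.002,0.005],"grip": 0}
    - {"offset": [-0.003,0.066,0],"rot": [0.001,-0.002,0.007],"grip": 0}
    - {"offset": [-0.003,0.073,0],"rot": [0.001,-0.002,0.007],"grip": 0}
    - {"offset": [-0.003,0.077,0],"rot": [0.001,-0.002,0.007],"grip": 0}
    - {"offset": [-0.003,0.077,0],"rot": [0.001,-0.002,0.007],"grip": 0}

```text
time_s: 9.8
ee_pos: [0.4158, -0.3295, 0.1374]
ee_rot: [0.103, 0.7, -0.699, -0.103]
ft_force: [0.3, -0.6, -1.2]
width: 0.0311
```

```bash
python3 tilt.py pics/w5.png; python3 - <<'E'
from workcell import r
from h import *
s=r.get_state(); print(s['ee_pos'],R.from_quat(s['ee_rot']).as_matrix().round(4).tolist())
go(s,[.4155,-.3285,.135],-1.863)
E
```

```text
rows 102 256
[[228.2, 102.0], [404.3, 102.0], [394.6, 257.0], [239.0, 257.0]]
axes [[0.958, 0.285, 0.033], [-0.285, 0.958, -0.005], [-0.034, -0.005, 0.999]] origin [ 0.4173 -0.3314  0.1332] window [ 0.4719 -0.3477  0.1313] tcp [ 0.4158 -0.3295  0.1374]
level-plane cast head centre [[ 0.4747 -0.3484  0.1681]]
top widths [[-0.0139, -0.0463, 0.0], [-0.0436, 0.0128, 0.0], [0.0139, 0.0465, 0.0]]
[ 0.41596712 -0.32959956  0.13765435] [[-0.9577, -0.0, -0.2878], [0.2878, 0.0001, -0.9577], [0.0001, -1.0, -0.0001]]
off [ 0.0008  0.0027 -0.0009] rot [0.0001 0.0003 0.0001]
```

Window is within about 1.5 mm of the label centre and level. A small trim, then hold.

Request:
step_arm:
  plan:
    - {"offset": [0,0.002,-0.001],"rot": [0,0,0],"grip": 0}
    - {"offset": [0,0.002,-0.001],"rot": [0,0,0],"grip": 0}
    - {"offset": [0,0.002,-0.001],"rot": [0,0,0],"grip": 0}
    - {"offset": [0,0.002,-0.001],"rot": [0,0,0],"grip": 0}
    - {"offset": [0,0.002,-0.001],"rot": [0,0,0],"grip": 0}
    - {"offset": [0,0.002,-0.001],"rot": [0,0,0],"grip": 0}
    - {"offset": [0,0.002,-0.001],"rot": [0,0,0],"grip": 0}
    - {"offset": [0,0.002,-0.001],"rot": [0,0,0],"grip": 0}
    - {"offset": [0,0.002,-0.001],"rot": [0,0,0],"grip": 0}
    - {"offset": [0,0.002,-0.001],"rot": [0,0,0],"grip": 0}

```text
time_s: 11.1
ee_pos: [0.4163, -0.3287, 0.1357]
ee_rot: [0.103, 0.7, -0.7, -0.103]
ft_force: [0.1, 0.1, -1.5]
width: 0.0311
```

Request:
step_arm:
  plan:
    - {"offset": [0,0,0],"rot": [0,0,0],"grip": 0}
    - {"offset": [0,0,0],"rot": [0,0,0],"grip": 0}
    - {"offset": [0,0,0],"rot": [0,0,0],"grip": 0}
    - {"offset": [0,0,0],"rot": [0,0,0],"grip": 0}
    - {"offset": [0,0,0],"rot": [0,0,0],"grip": 0}
    - {"offset": [0,0,0],"rot": [0,0,0],"grip": 0}
    - {"offset": [0,0,0],"rot": [0,0,0],"grip": 0}
    - {"offset": [0,0,0],"rot": [0,0,0],"grip": 0}
    - {"offset": [0,0,0],"rot": [0,0,0],"grip": 0}
    - {"offset": [0,0,0],"rot": [0,0,0],"grip": 0}

```text
time_s: 12.35
ee_pos: [0.4163, -0.3287, 0.1357]
ee_rot: [0.103, 0.7, -0.7, -0.103]
ft_force: [0.6, 0.5, -1.8]
width: 0.0313
```

```bash
python3 - <<'E'
from workcell import r
from h import *
s=r.get_state(); print(s['ee_pos'],s['joints'].round(2))
# scene view cross-check
im=r.get_image('scene');cv2.imwrite('pics/s1.png',im);cp=r.camera_params('scene')
c,rect,a=blob(im,(5,150,80),(20,255,255),(60,180,260,380)); print(c,rect,proj(cp,[[.4728,-.3463,.148],[.4728,-.3463,.165]]))
go(s,[.46,0.0,.36],-1.65); go(s,[.4635,.3628,.2],-1.458)
E
```

```text
[ 0.41626339 -0.32865586  0.13565758] [ 0.63  0.36 -0.09  1.98  0.05  0.8  -1.36]
[166.40578521 290.44048935] ((159.5, 279.5), (199.0, 199.0), 90.0) [[131.29553869 289.46115593]
 [129.59322245 282.33747505]]
off [ 0.0527 -0.2243 -0.3274] rot [ 1.000e-04 -2.128e-01  0.000e+00]
off [ 0.1538 -0.0643 -0.6758] rot [ 1.000e-04 -4.048e-01  0.000e+00]
```

```bash
python3 - <<'E'
from workcell import r
from h import *
im=cv2.imread('pics/s1.png');cp=r.camera_params('scene')
c,rect,a=blob(im,(5,205,80),(14,255,255),(90,240,180,340)); print(c,rect,a)
d=np.array([np.cos(-.292),np.sin(-.292)]);n=np.array([-d[1],d[0]])
P=[[*(np.array([.4728,-.3463])+x*d+y*n),z] for x in(-.023,.023) for y in(-.025,.025) for z in(.132,.166)]
h=cv2.convexHull(proj(cp,P).astype(np.float32)); M=cv2.moments(h); print('pred',M['m10']/M['m00'],M['m01']/M['m00'],cv2.contourArea(h),h.reshape(-1,2).round(0).tolist())
cv2.imwrite('pics/c2.png',cv2.resize(im[240:380,60:240],None,fx=4,fy=4,interpolation=2))
E
```

```text
[132.511323   289.10011919] ((132.58218383789062, 289.2192077636719), (29.377330780029297, 31.835195541381836), 69.44395446777344) 839
pred 131.2279243983935 289.1282964637639 988.2797488155775 [[151.0, 298.0], [124.0, 309.0], [115.0, 294.0], [111.0, 280.0], [139.0, 270.0], [148.0, 284.0]]
```

View pics/c2.png

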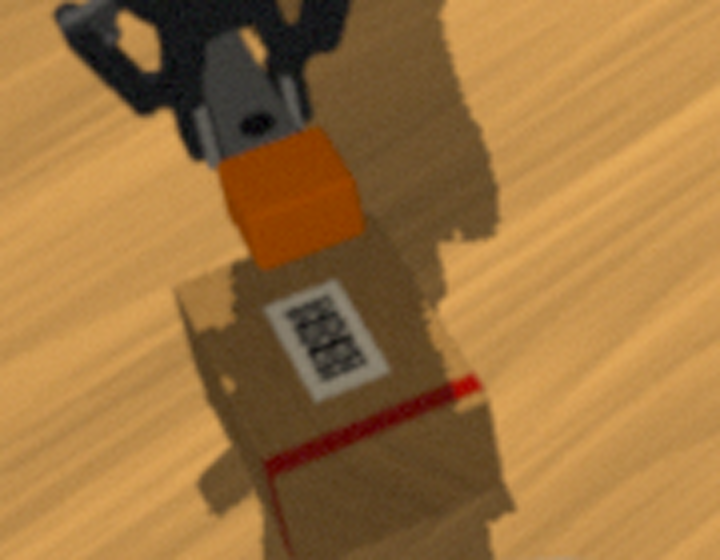

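Picture 7: the head sits over the label in line with it; its scene centroid (132.5,289.1) against the predicted (131.2,289.1) differs by about 1 px. The read is done, so I'll take the reader back.

Request:
step_arm:
  plan:
    - {"offset": [0,-0.02,0],"rot": [0,0,0],"grip": 0}
    - {"offset": [0.002,-0.06,-0.01],"rot": [0,-0.01,0],"grip": 0}
    - {"offset": [0.006,-0.1,-0.035],"rot": [0,-0.025,0],"grip": 0}
    - {"offset": [0.012,-0.14,-0.07],"rot": [0,-0.045,0],"grip": 0}
    - {"offset": [0.019,-0.175,-0.11],"rot": [0,-0.07,0],"grip": 0}
    - {"offset": [0.027,-0.2,-0.155],"rot": [0,-0.1,0],"grip": 0}
    - {"offset": [0.034,-0.217,-0.2],"rot": [0,-0.13,0],"grip": 0}
    - {"offset": [0.041,-0.224,-0.245],"rot": [0,-0.16,0],"grip": 0}
    - {"offset": [0.048,-0.224,-0.285],"rot": [0,-0.185,0],"grip": 0}
    - {"offset": [0.053,-0.224,-0.325],"rot": [0,-0.21,0],"grip": 0}

```text
time_s: 13.65
ee_pos: [0.4589, -0.0008, 0.3599]
ee_rot: [-0.029, -0.706, 0.707, 0.028]
ft_force: [0.8, -0.4, -1.4]
width: 0.0312
```

```bash
python3 - <<'E'
from workcell import r
from h import *
s=r.get_state(); print(s['ee_pos'],s['joints'].round(2))
go(s,[.4635,.3628,.2],-1.458)
E
```

```text
[ 0.45887382 -0.00081569  0.35987302] [ 0.26  0.03 -0.4   1.85  0.01  1.27 -1.8 ]
off [ 0.0249  0.1598 -0.3628] rot [-0.0002 -0.1938 -0.0004]
```

Request:
step_arm:
  plan:
    - {"offset": [0.002,0,-0.03],"rot": [0,-0.015,0],"grip": 0}
    - {"offset": [0.005,0,-0.075],"rot": [0,-0.04,0],"grip": 0}
    - {"offset": [0.008,0,-0.12],"rot": [0,-0.065,0],"grip": 0}
    - {"offset": [0.011,0,-0.165],"rot": [0,-0.09,0],"grip": 0}
    - {"offset": [0.014,0,-0.21],"rot": [0,-0.115,0],"grip": 0}
    - {"offset": [0.017,0.02,-0.255],"rot": [0,-0.14,0],"grip": 0}
    - {"offset": [0.02,0.05,-0.295],"rot": [0,-0.165,0],"grip": 0}
    - {"offset": [0.022,0.09,-0.33],"rot": [0,-0.18,0],"grip": 0}
    - {"offset": [0.024,0.13,-0.352],"rot": [0,-0.19,0],"grip": 0}
    - {"offset": [0.025,0.16,-0.363],"rot": [0,-0.194,0],"grip": 0}

```text
time_s: 14.9
ee_pos: [0.4625, 0.364, 0.1978]
ee_rot: [0.041, -0.706, 0.706, -0.04]
ft_force: [-0.1, -0.6, -1.3]
width: 0.031
```

Request:
step_arm:
  plan:
    - {"offset": [0,0,0],"rot": [0,0,0],"grip": 0}

```text
time_s: 15.02
ee_pos: [0.461, 0.3635, 0.1954]
ee_rot: [0.043, -0.705, 0.707, -0.039]
ft_force: [-0.7, -0.6, -1.0]
width: 0.0314
```

```bash
python3 - <<'E'
from workcell import r
from h import *
s=r.get_state(); print(s['ee_pos'],s['joints'].round(2),s['ft_force'].round(1))
M0=np.array([-0.9936,-.0031,.113,-.113,-.0013,-.9936,.0032,-1,.001]).reshape(3,3)
T=R.from_quat(s['ee_rot']); print('rot to grasp',(T.inv()*R.from_matrix(M0)).as_rotvec().round(4)); go(s,[.4635,.3630,.009],-1.458)
E
```

```text
[0.46100213 0.36350684 0.19544791] [-0.28  0.45 -0.64  1.77  0.3   1.03 -2.49] [-0.7 -0.6 -1. ]
rot to grasp [-0.0017  0.0029  0.0025]
off [-0.0035  0.1864  0.0003] rot [-0.0027  0.0034  0.0057]
```

Request:
step_arm:
  plan:
    - {"offset": [-0.001,0.02,0],"rot": [0,0,0],"grip": 0}
    - {"offset": [-0.002,0.05,0],"rot": [0,0.002,0.002],"grip": 0}
    - {"offset": [-0.003,0.08,0],"rot": [-0.001,0.003,0.003],"grip": 0}
    - {"offset": [-0.003,0.11,0],"rot": [-0.002,0.003,0.003],"grip": 0}
    - {"offset": [-0.003,0.135,0],"rot": [-0.002,0.003,0.003],"grip": 0}
    - {"offset": [-0.003,0.155,0],"rot": [-0.002,0.003,0.003],"grip": 0}
    - {"offset": [-0.003,0.168,0],"rot": [-0.002,0.003,0.003],"grip": 0}
    - {"offset": [-0.003,0.175,0],"rot": [-0.002,0.003,0.003],"grip": 0}
    - {"offset": [-0.003,0.178,0],"rot": [-0.002,0.003,0.003],"grip": 0}
    - {"offset": [-0.003,0.18,0],"rot": [-0.002,0.003,0.003],"grip": 0}

```text
time_s: 16.27
ee_pos: [0.4633, 0.3636, 0.0159]
ee_rot: [0.041, -0.706, 0.706, -0.039]
ft_force: [-0.6, 0.2, -1.3]
width: 0.0312
```

```bash
python3 - <<'E'
from workcell import r
from h import *
s=r.get_state(); print(s['ee_pos'],s['ft_force'].round(1))
M0=np.array([-0.9936,-.0031,.113,-.113,-.0013,-.9936,.0032,-1,.001]).reshape(3,3)
T=R.from_quat(s['ee_rot']); print('rot to grasp',(T.inv()*R.from_matrix(M0)).as_rotvec().round(4)); go(s,[.4633,.3628,.0075],-1.458)
E
```

```text
[0.46334312 0.36361001 0.01587121] [-0.6  0.2 -1.3]
rot to grasp [ 0.0009 -0.0001 -0.0013]
off [0.0001 0.0084 0.0008] rot [-0.0001  0.0004  0.0019]
```

Request:
step_arm:
  plan:
    - {"offset": [0,0.003,0.001],"rot": [0,0,0],"grip": 0}
    - {"offset": [0,0.005,0.001],"rot": [0,0,0],"grip": 0}
    - {"offset": [0,0.007,0.001],"rot": [0,0,0],"grip": 0}
    - {"offset": [0,0.008,0.001],"rot": [0,0,0],"grip": 0}
    - {"offset": [0,0.008,0.001],"rot": [0,0,0],"grip": 0}
    - {"offset": [0,0.008,0.001],"rot": [0,0,0],"grip": 0}

```text
time_s: 17.02
ee_pos: [0.4634, 0.3626, 0.0079]
ee_rot: [0.041, -0.706, 0.706, -0.039]
ft_force: [-0.4, 0.0, -1.1]
width: 0.0312
```

Request:
step_arm:
  plan:
    - {"offset": [0,0.001,0],"rot": [0,0,0],"grip": 0}
    - {"offset": [0,0.0015,0],"rot": [0,0,0],"grip": 0}
    - {"offset": [0,0.0015,0],"rot": [0,0,0],"grip": 0}

```text
time_s: 17.4
ee_pos: [0.4636, 0.3628, 0.0073]
ee_rot: [0.04, -0.706, 0.706, -0.04]
ft_force: [-1.1, -1.6, 7.0]
width: 0.0316
```

Contact at 7 N, so the reader is on the mat. Opening.

Request:
step_arm:
  plan:
    - {"offset": [0,0,0],"rot": [0,0,0],"grip": 0.5}
    - {"offset": [0,0,0],"rot": [0,0,0],"grip": 0.7}
    - {"offset": [0,0,0],"rot": [0,0,0],"grip": 0.9}
    - {"offset": [0,0,0],"rot": [0,0,0],"grip": 1}
    - {"offset": [0,0,0],"rot": [0,0,0],"grip": 1}
    - {"offset": [0,-0.02,0],"rot": [0,0,0],"grip": 1}
    - {"offset": [0,-0.06,0],"rot": [0,0,0],"grip": 1}
    - {"offset": [0,-0.11,0],"rot": [0,0,0],"grip": 1}
    - {"offset": [0,-0.165,0],"rot": [0,0,0],"grip": 1}
    - {"offset": [0,-0.22,0],"rot": [0,0,0],"grip": 1}

```text
time_s: 18.65
ee_pos: [0.4635, 0.3629, 0.2306]
ee_rot: [-0.04, 0.706, -0.706, 0.04]
ft_force: [2.1, -0.3, -0.3]
width: 0.0855
```

```bash
python3 - <<'E'
from workcell import r
from h import *
s=r.get_state(); print(s['ee_pos'],s['joints'].round(2),s['width'])
cp,im=wr(r); cv2.imwrite('pics/w6.png',im)
c,rect,a=blob(im,(5,180,120),(20,255,255),(200,60,450,330)); print('head',ray(cp,rect[0],.038),rect)
go(s,[.5556,.0374,.36],-1.685); go(s,[.48,.2,.36],-1.57)
E
```

```text
[0.46350002 0.36289971 0.23058008] [-0.26  0.41 -0.66  1.73  0.28  1.09 -2.47] 0.08549161108069754
head [[0.52367411 0.36868574 0.038     ]] ((316.5, 138.0), (57.0, 54.0), 0.0)
off [-0.0545 -0.1295  0.3338] rot [0.0003 0.2279 0.0003]
off [ 0.0021 -0.1295  0.1637] rot [0.0003 0.1129 0.0003]
```

View pics/w6.png

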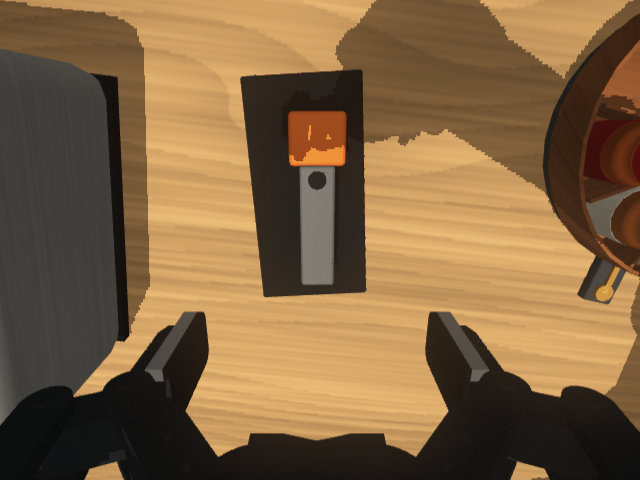

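Picture 8: the reader lies flat on the mat, released, where it started. Now to the knob.

Request:
step_arm:
  plan:
    - {"offset": [0,-0.03,0.01],"rot": [0,0.01,0],"grip": 1}
    - {"offset": [-0.003,-0.07,0.04],"rot": [0,0.03,0],"grip": 1}
    - {"offset": [-0.008,-0.1,0.08],"rot": [0,0.055,0],"grip": 1}
    - {"offset": [-0.014,-0.12,0.125],"rot": [0,0.085,0],"grip": 1}
    - {"offset": [-0.022,-0.13,0.17],"rot": [0,0.115,0],"grip": 1}
    - {"offset": [-0.03,-0.13,0.215],"rot": [0,0.145,0],"grip": 1}
    - {"offset": [-0.038,-0.13,0.26],"rot": [0,0.175,0],"grip": 1}
    - {"offset": [-0.046,-0.13,0.295],"rot": [0,0.2,0],"grip": 1}
    - {"offset": [-0.052,-0.13,0.32],"rot": [0,0.22,0],"grip": 1}
    - {"offset": [-0.0545,-0.13,0.334],"rot": [0,0.228,0],"grip": 1}

```text
time_s: 19.95
ee_pos: [0.5571, 0.0387, 0.3672]
ee_rot: [0.044, 0.709, -0.703, -0.038]
ft_force: [-0.9, 0.1, -0.2]
width: 0.0856
```

Request:
step_arm:
  plan:
    - {"offset": [0,0,0],"rot": [0,0,0],"grip": 1}
    - {"offset": [0,0,0],"rot": [0,0,0],"grip": 1}

```text
time_s: 20.2
ee_pos: [0.5567, 0.0403, 0.3674]
ee_rot: [0.043, 0.709, -0.703, -0.037]
ft_force: [-0.9, 0.6, 1.2]
width: 0.0853
```

```bash
python3 - <<'E'
from workcell import r
from h import *
s=r.get_state(); print(s['ee_pos'],s['joints'].round(2))
cp,im=wr(r); cv2.imwrite('pics/w7.png',im)
P=proj(cp,[.5556,.0374,.212])[0]; x,y=P.astype(int); print('pred knob',P)
c,rect,a=blob(im,(0,0,0),(180,255,50),(x-60,y-60,x+60,y+60)); b=cv2.boxPoints(rect); w=ray(cp,b,.212)
print('knob',c,rect,ray(cp,rect[0],.212),'edges',np.diff(w,axis=0).round(4).tolist())
c,rect,a=blob(im,(0,190,60),(4,255,255),(0,0,640,480)); print('red',rect,a,ray(cp,rect[0],.116))
E
```

```text
[0.55670526 0.04034731 0.36737921] [ 0.23  0.22 -0.49  1.64  0.1   1.31 -1.96]
pred knob [320.47429553 220.91009023]
knob [320.59370904 212.80537353] ((320.5630798339844, 212.85479736328125), (21.578903198242188, 72.17467498779297), 1.6846843957901) [[0.56223662 0.03660231 0.212     ]] edges [[0.0589, -0.0087, 0.0], [-0.0024, -0.0167, 0.0], [-0.0591, 0.0077, 0.0]]
red ((240.92308044433594, 216.61538696289062), (39.93841552734375, 39.93841552734375), 33.690067291259766) 1296 [[0.54418909 0.12382462 0.116     ]]
```

View pics/w7.png

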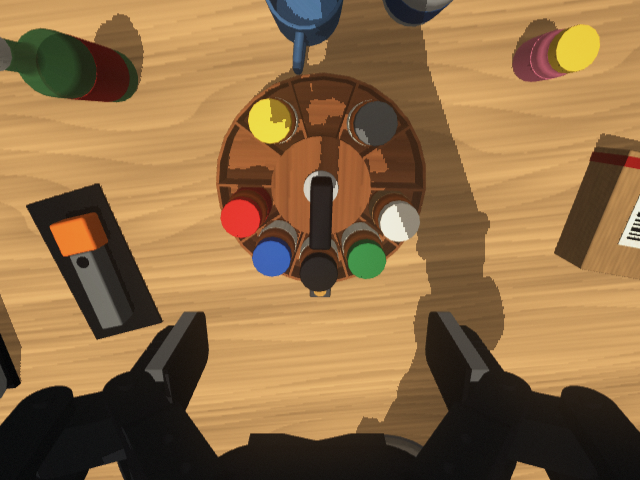

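Picture 9: knob at (320,213) pointing straight along the pads; red lid at (241,217), two pockets from the black jar at the front. I'll work out the move and refine the pointer and jar angles in the same script.

```bash
python3 - <<'E'
from workcell import r
from h import *
s=r.get_state(); go(s,[.5556,.0374,.173],-1.697)
im=cv2.imread('pics/top0.png');cp=r.camera_params('top'); A=np.array([.5556,.0374])
for n,lo,hi,box in[('red',(0,190,90),(4,255,255),(235,245,270,280)),('blue',(100,120,60),(125,255,255),(245,270,275,300)),('yellow',(22,150,120),(35,255,255),(258,205,290,237)),('green',(50,100,50),(85,255,255),(295,278,322,306)),('white',(0,0,170),(180,50,255),(312,260,340,288))]:
    c,rect,a=blob(im,lo,hi,box); p=ray(cp,rect[0],.116)[0][:2]-A; print(n,rect[0],a,np.hypot(*p).round(4),np.degrees(np.arctan2(p[1],p[0])).round(1))
h=cv2.cvtColor(im,cv2.COLOR_BGR2HSV)
c,rect,a=blob(im,(18,110,130),(32,255,255),(276,316,288,334)); print('brass',c,rect,a,ray(cp,c,.016))
cv2.imwrite('pics/c3.png',cv2.resize(im[300:345,262:302],None,fx=12,fy=12,interpolation=0))
E
```

```text
off [0.0023 0.1943 0.0049] rot [ 0.0091  0.0137 -0.0077]
red (250.25003051757812, 261.2500305175781) 275 0.0897 98.7
blue (261.5, 283.5) 289 0.0877 135.5
yellow (273.0, 220.5) 267 0.091 27.3
green (308.0, 292.0) 282 0.089 -151.8
white (325.5, 274.0) 266 0.088 -115.0
brass [281.33333333 325.07017544] ((281.0, 323.5), (15.0, 6.0), 90.0) 57 [[0.40707549 0.05554905 0.016     ]]
```

View pics/c3.png

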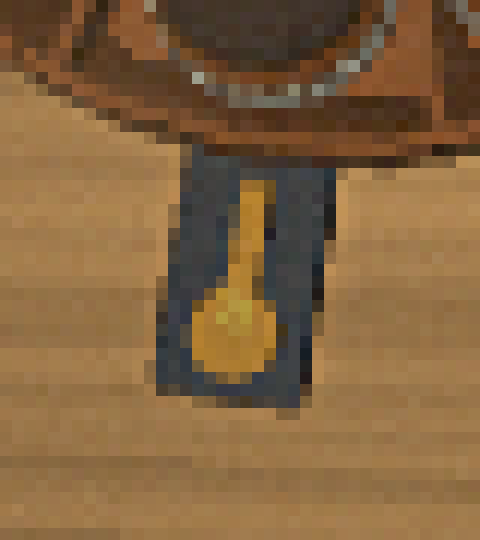

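Picture 10: the pointer's brass disc is at about (281,327) in the top image, bearing 173.1° from the axis at 155 mm. The red jar is at about 99°, so I need roughly +74°. Descending on the knob.

Request:
step_arm:
  plan:
    - {"offset": [0,0.02,0.002],"rot": [0.003,0.004,-0.003],"grip": 1}
    - {"offset": [0.001,0.05,0.004],"rot": [0.006,0.009,-0.005],"grip": 1}
    - {"offset": [0.002,0.085,0.005],"rot": [0.009,0.014,-0.008],"grip": 1}
    - {"offset": [0.002,0.12,0.005],"rot": [0.009,0.014,-0.008],"grip": 1}
    - {"offset": [0.002,0.15,0.005],"rot": [0.009,0.014,-0.008],"grip": 1}
    - {"offset": [0.002,0.17,0.005],"rot": [0.009,0.014,-0.008],"grip": 1}
    - {"offset": [0.002,0.185,0.005],"rot": [0.009,0.014,-0.008],"grip": 1}
    - {"offset": [0.002,0.192,0.005],"rot": [0.009,0.014,-0.008],"grip": 1}
    - {"offset": [0.002,0.192,0.005],"rot": [0.009,0.014,-0.008],"grip": 1}
    - {"offset": [0.002,0.192,0.005],"rot": [0.009,0.014,-0.008],"grip": 1}

```text
time_s: 21.5
ee_pos: [0.5564, 0.0374, 0.176]
ee_rot: [0.045, 0.706, -0.706, -0.044]
ft_force: [-0.6, -0.2, 0.3]
width: 0.0851
```

```bash
python3 - <<'E'
from workcell import r
from h import *
s=r.get_state(); print(s['ee_pos'],s['joints'].round(2),s['ft_force'].round(1)); go(s,[.5556,.0374,.173],-1.697)
E
```

```text
[0.55635123 0.03740804 0.17604849] [ 0.19  0.38 -0.46  1.87  0.21  0.93 -2.06] [-0.6 -0.2  0.3]
off [0.0007 0.003  0.0001] rot [ 0.0005 -0.0003 -0.001 ]
```

Request:
step_arm:
  plan:
    - {"offset": [0.0005,0.002,0],"rot": [0,0,0],"grip": 0.6}
    - {"offset": [0.0005,0.002,0],"rot": [0,0,0],"grip": 0.4}
    - {"offset": [0.0005,0.002,0],"rot": [0,0,0],"grip": 0.25}
    - {"offset": [0.0005,0.002,0],"rot": [0,0,0],"grip": 0.15}
    - {"offset": [0.0005,0.002,0],"rot": [0,0,0],"grip": 0.05}
    - {"offset": [0.0005,0.002,0],"rot": [0,0,0],"grip": 0}
    - {"offset": [0.0005,0.002,0],"rot": [0,0,0],"grip": 0}
    - {"offset": [0.0005,0.002,0],"rot": [0,0,0],"grip": 0}
  squeeze: 40

```text
time_s: 22.5
ee_pos: [0.5561, 0.0387, 0.1744]
ee_rot: [0.045, 0.706, -0.705, -0.044]
ft_force: [0.1, 5.4, 1.1]
width: 0.0177
```

```bash
python3 - <<'E'
from workcell import r
from h import *
s=r.get_state(); T=R.from_quat(s['ee_rot']).as_matrix(); print(s['ee_pos'],s['width'],s['ft_force'].round(1),s['ft_torque'].round(2),np.arctan2(T[1,2],T[0,2]))
E
```

```text
[0.55605965 0.03870354 0.17436376] 0.017660178951311722 [0.1 5.4 1.1] [ 0.75  0.01 -0.04] -1.6962061177120502
```

Knob gripped (17.7 mm). Turning +z gently (negative about tool y).

Request:
step_arm:
  plan:
    - {"offset": [0,0,0],"rot": [0,-0.01,0],"grip": 0}
    - {"offset": [0,0,0],"rot": [0,-0.03,0],"grip": 0}
    - {"offset": [0,0,0],"rot": [0,-0.065,0],"grip": 0}
    - {"offset": [0,0,0],"rot": [0,-0.11,0],"grip": 0}
    - {"offset": [0,0,0],"rot": [0,-0.16,0],"grip": 0}
    - {"offset": [0,0,0],"rot": [0,-0.21,0],"grip": 0}
    - {"offset": [0,0,0],"rot": [0,-0.26,0],"grip": 0}
    - {"offset": [0,0,0],"rot": [0,-0.305,0],"grip": 0}
    - {"offset": [0,0,0],"rot": [0,-0.34,0],"grip": 0}
    - {"offset": [0,0,0],"rot": [0,-0.36,0],"grip": 0}

```text
time_s: 23.75
ee_pos: [0.5561, 0.0379, 0.1744]
ee_rot: [-0.082, 0.702, -0.702, 0.084]
ft_force: [-0.1, -1.1, 2.5]
width: 0.0175
```

```bash
cat > st.py <<'E'
from workcell import r
from h import *
s=r.get_state(); T=R.from_quat(s['ee_rot']).as_matrix(); print(s['time_s'],s['ee_pos'].round(4),s['width'],s['ft_force'].round(1),s['ft_torque'].round(2),np.arctan2(T[1,2],T[0,2]),s['joints'].round(2))
im=r.get_image('top'); cv2.imwrite('pics/t_%d.png'%(s['time_s']*100),im); cp=r.camera_params('top'); A=np.array([.5556,.0380])
try:
    c,rect,a=blob(im,(0,190,70),(4,255,255),(225,190,360,330)); p=ray(cp,rect[0],.116)[0][:2]-A
    print('red',rect[0],a,np.hypot(*p).round(4),np.degrees(np.arctan2(p[1],p[0])).round(1))
except Exception as e: print(e)
go(s,[.5558,.0387,.1745],-1.697+1.29)
E
python3 st.py
```

```text
23.75 [0.5561 0.0379 0.1744] 0.017506865369734035 [-0.1 -1.1  2.5] [-0.31  0.02 -0.02] -1.3356100270898301 [ 0.25  0.4  -0.54  1.87  0.25  0.94 -1.74]
red (255.0, 275.0) 281 0.0879 120.1
off [ 0.0001 -0.0001 -0.0009] rot [-6.000e-04 -9.286e-01 -1.800e-03]
```

Request:
step_arm:
  plan:
    - {"offset": [0,0,0],"rot": [0,-0.01,0],"grip": 0}
    - {"offset": [0,0,0],"rot": [0,-0.035,0],"grip": 0}
    - {"offset": [0,0,0],"rot": [0,-0.075,0],"grip": 0}
    - {"offset": [0,0,0],"rot": [0,-0.125,0],"grip": 0}
    - {"offset": [0,0,0],"rot": [0,-0.185,0],"grip": 0}
    - {"offset": [0,0,0],"rot": [0,-0.245,0],"grip": 0}
    - {"offset": [0,0,0],"rot": [0,-0.305,0],"grip": 0}
    - {"offset": [0,0,0],"rot": [0,-0.355,0],"grip": 0}
    - {"offset": [0,0,0],"rot": [0,-0.395,0],"grip": 0}
    - {"offset": [0,0,0],"rot": [0,-0.42,0],"grip": 0}

```text
time_s: 25.05
ee_pos: [0.5566, 0.0368, 0.1744]
ee_rot: [0.227, -0.669, 0.67, -0.229]
ft_force: [3.1, -3.3, 1.0]
width: 0.0176
```

```bash
python3 st.py
```

```text
25.05 [0.5566 0.0368 0.1744] 0.017638027600972463 [ 3.1 -3.3  1. ] [-0.78 -0.43 -0.09] -0.9142655587978216 [ 0.32  0.42 -0.63  1.86  0.3   0.95 -1.36]
red (266.0, 288.0) 286 0.0881 145.0
off [-0.0005 -0.0001 -0.0019] rot [-0.002  -0.5073 -0.0013]
```

Request:
step_arm:
  plan:
    - {"offset": [0,0,0],"rot": [0,-0.01,0],"grip": 0}
    - {"offset": [0,0,0],"rot": [0,-0.035,0],"grip": 0}
    - {"offset": [0,0,-0.001],"rot": [0,-0.075,0],"grip": 0}
    - {"offset": [0,0,-0.001],"rot": [0,-0.13,0],"grip": 0}
    - {"offset": [0,0,-0.001],"rot": [0,-0.19,0],"grip": 0}
    - {"offset": [0,0,-0.001],"rot": [0,-0.25,0],"grip": 0}
    - {"offset": [0,0,-0.001],"rot": [0,-0.31,0],"grip": 0}
    - {"offset": [0,0,-0.001],"rot": [0,-0.36,0],"grip": 0}
    - {"offset": [0,0,-0.001],"rot": [0,-0.4,0],"grip": 0}
    - {"offset": [0,0,-0.001],"rot": [0,-0.42,0],"grip": 0}

```text
time_s: 26.35
ee_pos: [0.5574, 0.0361, 0.1744]
ee_rot: [0.362, -0.606, 0.608, -0.364]
ft_force: [7.4, -5.8, -2.2]
width: 0.0172
```

Request:
step_arm:
  plan:
    - {"offset": [0,0,0],"rot": [0,-0.01,0],"grip": 0}
    - {"offset": [0,0,0],"rot": [0,-0.025,0],"grip": 0}
    - {"offset": [0,0,0],"rot": [0,-0.045,0],"grip": 0}
    - {"offset": [0,0,0],"rot": [0,-0.055,0],"grip": 0}
    - {"offset": [0,0,0],"rot": [0,-0.06,0],"grip": 0}
    - {"offset": [0,0,0],"rot": [0,-0.06,0],"grip": 0}

```text
time_s: 27.1
ee_pos: [0.5576, 0.0361, 0.1744]
ee_rot: [0.38, -0.594, 0.597, -0.382]
ft_force: [4.2, -3.1, -0.5]
width: 0.0175
```

```bash
python3 st.py; python3 - <<'E'
from workcell import r
from h import *
import glob,os
f=max(glob.glob('pics/t_*.png'),key=os.path.getmtime); im=cv2.imread(f)
cv2.imwrite('pics/c4.png',cv2.resize(im[195:345,225:365],None,fx=4,fy=4,interpolation=2))
im=cv2.imread('pics/top0.png'); im2=cv2.imread(f)
E
```

```text
27.1 [0.5576 0.0361 0.1744] 0.01749342515654224 [ 4.2 -3.1 -0.5] [-0.41 -0.31 -0.06] -0.4324053354793664 [ 0.4   0.44 -0.73  1.86  0.36  0.97 -0.92]
red (283.20001220703125, 295.4000244140625) 267 0.0883 172.3
off [-0.0017 -0.0001 -0.0027] rot [-0.0051 -0.0254 -0.001 ]
```

View pics/c4.png

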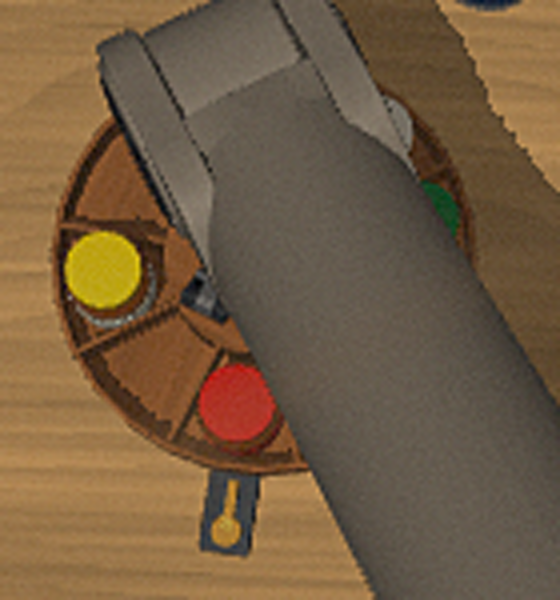

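Picture 11: the red lid at crop (237,403) stands in line with the pointer at (227,525) and the hub; the arm slightly clips the lid's lower right. A more careful check by circle fits, with the scene camera as a second view.

```bash
python3 - <<'E'
from workcell import r
from h import *
import glob,os
from scipy.optimize import least_squares
cp=r.camera_params('top'); im0=cv2.imread('pics/top0.png'); im1=cv2.imread(max(glob.glob('pics/t_*.png'),key=os.path.getmtime))
def lidcirc(im,lo,hi,box,cp,rad=None,drop=None):
    m=mask(im,lo,hi,box); c=max(cv2.findContours(m,0,1)[0],key=cv2.contourArea).reshape(-1,2)
    w=ray(cp,c,.116)[:,:2]
    f=lambda p:np.hypot(*(w-p[:2]).T)-(p[2] if rad is None else rad)
    q=least_squares(f,[*w.mean(0),.02][:3 if rad is None else 2],loss='soft_l1',f_scale=.0007).x; return q
S=[('red',(0,190,70),(4,255,255),(235,245,270,280)),('blue',(100,120,60),(125,255,255),(245,270,275,300)),('yellow',(22,150,120),(35,255,255),(258,205,290,237)),('green',(50,100,50),(85,255,255),(295,278,322,306)),('white',(0,0,150),(180,60,255),(312,260,340,288))]
C=np.array([lidcirc(im0,lo,hi,b,cp) for n,lo,hi,b in S]); print(C.round(4))
k=np.array([0,1,-2,3,4])*np.pi/5
q=least_squares(lambda p:(C[:,:2]-p[:2]-p[3]*np.c_[np.cos(p[2]+k),np.sin(p[2]+k)]).ravel(),[.5556,.0374,1.73,.09]).x
print('axis',q[:2].round(4),'red pocket deg',np.degrees(q[2]).round(2),'rad',q[3].round(4))
red=lidcirc(im1,(0,190,70),(4,255,255),(265,275,300,315),cp,rad=C[:,2].mean())
yel=lidcirc(im1,(22,150,120),(35,255,255),(235,245,270,285),cp)
for A in(q[:2],np.array([.5556,.0374])):
  for n,p in(('red0',C[0]),('yel0',C[2]),('red1',red),('yel1',yel)): d=p[:2]-A; print(n,np.degrees(np.arctan2(d[1],d[0])).round(2),np.hypot(*d).round(4),end='  ')
  for px in([281.1,327.4],):
    d=ray(cp,px,.016)[0][:2]-A; print('pointer',np.degrees(np.arctan2(d[1],d[0])).round(2),np.hypot(*d).round(4))
# tongue mid-line by dark mask
h=cv2.cvtColor(im0,cv2.COLOR_BGR2HSV)
mid=[]
for y in range(318,332):
    xs=[x for x in range(268,296) if h[y,x,0]>90 and h[y,x,2]<95 or (18<h[y,x,0]<32 and 0)]
    if len(xs)>4: mid.append([(min(xs)+max(xs))/2,y])
w=ray(cp,mid,.012); l=np.polyfit(w[:,0],w[:,1],1); print('tongue line bearing',180+np.degrees(np.arctan(l[0])),'y at axis x',np.polyval(l,q[0]))
# scene camera
cs=r.camera_params('scene'); s0=cv2.imread('pics/scene0.png'); s1=r.get_image('scene'); cv2.imwrite('pics/s2.png',s1)
try:
  for n,im in(('s0',s0),('s1',s1)):
    m=mask(im,(0,190,60),(5,255,255),(230,170,400,300)); ys,xs=np.nonzero(m); c=[xs.mean(),ys.mean()]; d=ray(cs,c,.110)[0][:2]-q[:2]; print(n,c,len(xs),np.degrees(np.arctan2(d[1],d[0])),np.hypot(*d))
except Exception as e: print(e)
E
```

```text
[[ 0.5416  0.1263  0.0203]
 [ 0.4925  0.0997  0.0203]
 [ 0.6367  0.0798  0.02  ]
 [ 0.4776 -0.0048  0.0201]
 [ 0.5184 -0.0431  0.02  ]]
axis [0.5573 0.0376] red pocket deg 100.09 rad 0.0899
red0 100.03 0.0901  yel0 28.0 0.0899  red1 172.76 0.0896  yel1 100.82 0.0901  pointer 173.29 0.1568
red0 98.93 0.09  yel0 27.59 0.0915  red1 172.51 0.0879  yel1 99.72 0.0899  pointer 173.15 0.1551
tongue line bearing 175.0686720775085 y at axis x 0.04261863677671338
s0 [np.float64(331.23333333333335), np.float64(207.78333333333333)] 240 98.32823120564734 0.08856878747339464
s1 [np.float64(283.53478260869565), np.float64(210.35652173913044)] 230 172.6474521769007 0.08562876584122367
```

Red jar 172.8°, pointer 173.2°: half a degree short (0.7 mm). A small nudge, then hold.

Request:
step_arm:
  plan:
    - {"offset": [0,0,0],"rot": [0,-0.004,0],"grip": 0}
    - {"offset": [0,0,0],"rot": [0,-0.008,0],"grip": 0}
    - {"offset": [0,0,0],"rot": [0,-0.008,0],"grip": 0}
    - {"offset": [0,0,0],"rot": [0,-0.008,0],"grip": 0}
    - {"offset": [0,0,0],"rot": [0,-0.008,0],"grip": 0}
    - {"offset": [0,0,0],"rot": [0,-0.008,0],"grip": 0}
    - {"offset": [0,0,0],"rot": [0,-0.008,0],"grip": 0}
    - {"offset": [0,0,0],"rot": [0,-0.008,0],"grip": 0}

```text
time_s: 28.2
ee_pos: [0.5576, 0.036, 0.1744]
ee_rot: [0.382, -0.593, 0.595, -0.385]
ft_force: [3.1, -3.4, 0.3]
width: 0.0175
```

```bash
python3 st.py; python3 - <<'E'
from workcell import r
import cv2
from h import *
cv2.imwrite('pics/s3.png',cv2.resize(r.get_image('scene')[90:330,220:480],None,fx=2.3,fy=2.3,interpolation=2)); print(r.get_state()['joint_vel'].round(3))
E
```

```text
28.2 [0.5576 0.036  0.1744] 0.017521343215389742 [ 3.1 -3.4  0.3] [-0.43 -0.2  -0.06] -0.42444060972140846 [ 0.4   0.44 -0.73  1.86  0.36  0.97 -0.92]
red (283.60003662109375, 295.70001220703125) 260 0.0888 172.9
off [-0.0017 -0.0001 -0.0028] rot [-0.0052 -0.0174 -0.001 ]
[-0.001 -0.002  0.001  0.002 -0.002 -0.001 -0.001]
```

View pics/s3.png

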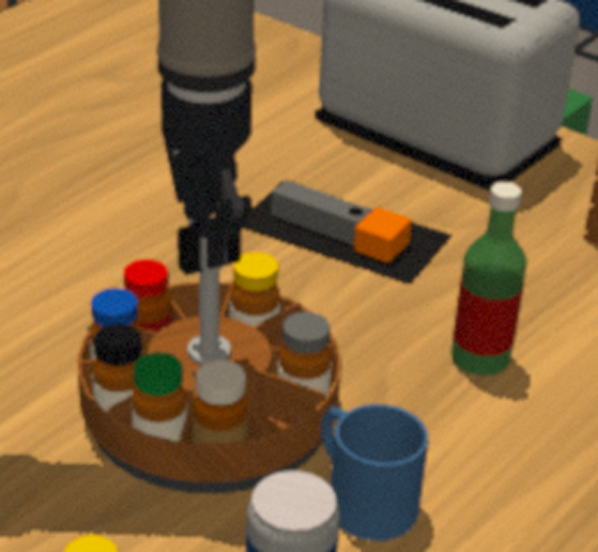

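All seven jars are standing in their pockets, the reader is on its mat, the knob is held and the arm is at rest. Handing in.

```bash
python3 -c "
from workcell import r
print(r.sign_off())"
```

```text
the job is handed in; nothing more can be done
None
```

The spice refill is booked out and handed in at about 28 s; `sign_off` reports no verdict.

- **Label read:** I held the reader level over the label for about 2.5 s. The window was within about 1.5 mm of the label centre by wrist and scene cameras, at an estimated 69–72 mm above it.
- **Reader returned:** It lies flat on its mat and is released, back where it started.
- **Carousel:** I turned it +73° by the knob and finished gripping it at 40 N, with joint speeds near zero. Before a last 0.46° nudge, the red jar measured 172.8° against the pointer at 173.2°. Afterwards a coarser reading gave 172.9°, with the arm hiding part of the lid, so it should be within about half a degree (under 1 mm).
- **Rest of the scene:** In the last picture all seven jars stand in their pockets, and the mug, sauce bottle and can look unmoved.

Three checks disagreed:
- **Tongue line fit:** It gave a bearing of 175.1°. I set that aside because it missed the axis by 5 mm.
- **Reader pitch:** Corner fits read between 0.4° and 2.5° nose-down from noisy edges. The wrist picture showed no change in the grip.
- **Knob side force:** A residual force of about 5 N remained at the wrist, as the tool centre sat about 2 mm off the axis I measured.

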